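# Trial-fit spacers in the slot blocks

### The job

Find by trying which of the four spacers in the tray slides snugly into the slot of each slot block on the bench, and leave it there upright, lengthwise in the middle and fully down on the two ledges in the slot (a spacer that does not go in is too thick, one that drops past the ledges into the groove is too thin). Stand every spacer that is left over upright on top of the narrow raised rest. Leave the other things on the bench alone and let no spacer fall over.

Things in the scene. Friction and masses are not known exactly. Their poses are not given: they have to be found in the camera images.
- spacer_14: plain metal spacer plate standing on edge, 14 mm thick (its x axis) x 80 mm long (y) x 80 mm tall (z), about 175 g, two dark round marks on each face; origin at the centre of its underside. It starts in a compartment of the tray, in any of the four.
- spacer_21: plain metal spacer plate standing on edge, 21 mm thick (its x axis) x 80 mm long (y) x 80 mm tall (z), about 262 g, two dark round marks on each face; origin at the centre of its underside. It starts in a compartment of the tray, in any of the four.
- spacer_28: plain metal spacer plate standing on edge, 28 mm thick (its x axis) x 80 mm long (y) x 80 mm tall (z), about 350 g, two dark round marks on each face; origin at the centre of its underside. It starts in a compartment of the tray, in any of the four.
- spacer_35: plain metal spacer plate standing on edge, 35 mm thick (its x axis) x 80 mm long (y) x 80 mm tall (z), about 438 g, two dark round marks on each face; origin at the centre of its underside. It starts in a compartment of the tray, in any of the four.
- block_a: loose 2 kg steel block 100 (x) x 84 (y) x 48 mm (z), slot along its y in the middle; origin: centre of underside. The slot suits one spacer (1.8 mm wider; differs by block, unmarked): that one rests on its two ledges 16 mm up; a thicker one stays on the lips (44-48 mm); a thinner one drops into the groove between the ledges, 10 mm up. 2 or 3 blocks are there, others read None.
- block_b: loose 2 kg steel block 100 (x) x 84 (y) x 48 mm (z), slot along its y in the middle; origin: centre of underside. The slot suits one spacer (1.8 mm wider; differs by block, unmarked): that one rests on its two ledges 16 mm up; a thicker one stays on the lips (44-48 mm); a thinner one drops into the groove between the ledges, 10 mm up. 2 or 3 blocks are there, others read None.
- block_c: loose 2 kg steel block 100 (x) x 84 (y) x 48 mm (z), slot along its y in the middle; origin: centre of underside. The slot suits one spacer (1.8 mm wider; differs by block, unmarked): that one rests on its two ledges 16 mm up; a thicker one stays on the lips (44-48 mm); a thinner one drops into the groove between the ledges, 10 mm up. 2 or 3 blocks are there, others read None.
- block_d: loose 2 kg steel block 100 (x) x 84 (y) x 48 mm (z), slot along its y in the middle; origin: centre of underside. The slot suits one spacer (1.8 mm wider; differs by block, unmarked): that one rests on its two ledges 16 mm up; a thicker one stays on the lips (44-48 mm); a thinner one drops into the groove between the ledges, 10 mm up. 2 or 3 blocks are there, others read None.
- tray: grey plastic store tray 170 (x) x 216 (y) mm, fixed, rims 12 mm high, 2 x 2 compartments centred at x = +-40 mm, y = +-52 mm from its origin, floor 4 mm above the bench, one spacer in each, its thickness along the tray's x; origin at the centre of the underside. Tray and rest stand left and right of the middle, either way round.
- rest: narrow raised rest, fixed: wooden rail 36 mm wide (x) and 300 mm long (y) with a plain flat top 70 mm above the bench, on two posts and a dark foot plate 70 mm wide; origin on the bench below the middle of the rail. Spacers stand on it end to end, their length along the rail; there is room for three.
- tape_measure: yellow tape measure, 64 mm tall, loose, a bystander to be left alone; origin at the centre of its underside.
- nut_big: big steel nut, 36 mm, loose, a bystander to be left alone; origin at the centre of its underside.
- vee_block: steel vee block 60 x 60 x 45 mm, loose, a bystander to be left alone; origin at the centre of its underside.

How it is judged:
By the outcome, as a careful person would: the job done as asked, in the order asked, and still so for the second after the job is handed in, with the robot touching nothing.
Of block_a, block_b, block_c, block_d only 2 to 3 are there at a start; the rules pass over those that are not, and their reading is None.
At some moment in a run one of block_a, block_b, block_c, block_d may be knocked a few centimetres aside while the robot is not near it.
It also fails if it takes over 210 s, if anything falls off the work surface, if the arm or the gripper's body presses on something with over 40 N, if the wrist force passes 120 N, or if a joint passes its speed limit or range.

### The arm

A 7-joint arm with a two-finger parallel gripper is mounted at the origin on a cart in front of the work surface, level with it; the furniture and walls round the work are solid. World frame = base frame: x ahead of the robot, y to its left, z up, the work surface at z = 0. Lengths are in m, angles in rad, forces in N, time in s.
With the tool pointing down it reaches from about 0.4 to 0.9 m from the base axis. Payload 5.6 kg.
Tool frame: the origin (TCP) lies midway between the tips of the shut fingers; the grasp point (between the pads) lies 19 mm behind it; z points along the fingers, y is the line along which they close (so a half turn about z gives the same grasp; the last joint's range is limited). The gripper opens to 92 mm and grips with 3 to 60 N. Pads are 20 mm wide; open, the fingers measure 128 mm over their backs; the gripper's body (75 mm by 189 mm) begins 69 mm behind the grasp point.
Start: joints at [1.18, 0.468, -0.012, 1.603, 0.006, 1.071, -0.056], TCP at [0.221, -0.611, 0.215] pointing down, gripper open.
Joint ranges: [-2.53, 2.53], [-0.31, 2.02], [-1.57, 1.55], [0.28, 2.44], [-1.29, 4.43], [0.15, 1.84], [-2.92, 2.92]. Speed limits (rad/s): [2.57, 2.57, 3.14, 3.14, 3.14, 3.14, 3.14].

### API

Orientations are given as a 3x3 rotation matrix whose columns are the frame's x, y, z axes.
In Python, from station import env, effector, solver, viewer, workorder, search_frame, tip_of gives the robot as it stands. Calls block until the motion is done:
- env.reach(position, orientation): joint-space move of the TCP to a pose.
- env.movel(position, frame=None, rate=0.15): straight line of the TCP; frame=None keeps the orientation; rate is the mean speed in m/s.
- env.goto_joints(angles): joint-space move.
- effector.release() and effector.grasp(squeeze=None): open the fingers fully, or close them until they stop; squeeze is the grip in N (None keeps the last).
- env.pause(seconds).
- solver.inverse_kinematics(position, orientation): joint angles nearest the present ones, or None.
- env.sense(): the state.
- viewer.read_camera(name): name is "side" or "top" or "wrist"; returns (picture, depth): 420x560x3 uint8, red, green, blue; 420x560 float32, m along the optical axis (not along the pixel's ray), 0 where there is no reading.
- viewer.camera_info(name): a dict with "intrinsics" (3x3 intrinsics, pixels), "eye" and "rotation" of the camera in the world; the wrist camera has in their place "T_tool_cam" (4x4, takes a point from camera to tool coordinates, whose origin is the TCP and whose axes are the flange's). Camera axes: x right, y up, looking along -z (the intrinsics and any distortion apply to the point x, -y, -z); pixel columns grow to the right and rows downward; lengths in m; the calibration is good to about 2 mm. A picture is of the moment at which its call begins: read the wrist's pose just before it. camera_info takes no time and is no camera call.
A pose or a line that the arm cannot do raises env.PlanningError and nothing moves.
- workorder.finish_job(): hands the job in; it is judged then, once.
Trained networks look in the newest picture that a camera, given by its name, has taken for a name from the list of things; names that differ only in an ending like _2 or _b are one class to them, and where a whole thing is asked for, a point or a joint stands for the part that bears it (a point fixed in the world has none). Each returns a list of dicts, best first, with "score" (0 to 1); they miss things now and then, are a little off and sometimes report something else, mostly with a low value. They report only what shows in the picture. A call takes as long as a camera call.
- search_frame(camera, name): "at" ([x, y, z] in m, in world coordinates, good to about 4 mm: the middle of the surface that is visible of it).
- tip_of(camera, name): "at" ([x, y, z] in m, in world coordinates, good to about 4 mm: a listed point, or the origin of a listed thing).
The state is a dict: "t": time; "joint_positions": joint angles; "joint_velocities": joint speeds; "tau": joint torques, N m; "ee_pos": TCP position; "tcp_rot": TCP orientation; "wrist_force": force on the tool from outside, world axes, zero at the start; "moment": the same for the moment, N m; "gripper_width": finger opening in m; "grasp_force": force on a finger pad.
Only numpy, scipy, OpenCV 4.12 (cv2) and the standard library are available. Lean on these libraries where they do the work, as an engineer would, in place of code of your own. Each camera call takes 0.05 s, during which the arm holds its last target. There are 200 camera calls.

## Working session

There is one attempt and no reset: what is moved stays moved. The work goes in short steps, each a Python script; the robot and the scene stay as the last script left them, time stands still between calls to the robot, and variables do not carry over. Pictures are saved under pics/ and viewed, at most 14 in all, crops included, and the job is handed in when it is done.

```bash
ls; mkdir -p pics
python3 - <<'E'
from station import *
import cv2,numpy as np
for c in("top","side"):
    p,d=viewer.read_camera(c); cv2.imwrite(f"pics/{c}0.png",p[:,:,::-1]); np.save(f"{c}0.npy",d)
    i=viewer.camera_info(c); print(c,i)
    for n in("spacer_14","block_a","tray","rest","tape_measure","nut_big","vee_block"):
        print(n,[(np.round(r["at"],3).tolist(),round(r["score"],2)) for r in tip_of(c,n)])
print(env.sense()["t"])
E
```

```text
pics
station.py
top {'intrinsics': array([[478.09019509,   0.        , 279.75531454],
       [  0.        , 478.09019509, 213.00712411],
       [  0.        ,   0.        ,   1.        ]]), 'eye': array([0.40207997, 0.00942807, 1.18185414]), 'rotation': array([[ 0.01794988,  0.98669245, -0.16160389],
       [-0.99961521,  0.0211286 ,  0.01797268],
       [ 0.02114797,  0.1612191 ,  0.98669203]])}
spacer_14 [([0.487, -0.216, 0.007], 0.87), ([0.491, -0.323, -0.002], 0.63), ([0.408, -0.327, 0.002], 0.58), ([0.408, -0.221, 0.007], 0.57)]
block_a [([0.615, 0.022, -0.004], 0.67), ([0.632, -0.136, 0.003], 0.65), ([0.764, -0.04, 0.001], 0.19)]
tray [([0.454, -0.274, -0.002], 0.94)]
rest [([0.453, 0.262, -0.002], 0.74)]
tape_measure [([0.544, -0.034, 0.004], 0.64)]
nut_big [([0.544, 0.075, 0.003], 0.48)]
vee_block [([0.764, -0.039, -0.001], 0.89)]
side {'intrinsics': array([[389.31800734,   0.        , 274.81514875],
       [  0.        , 389.31800734, 212.10910966],
       [  0.        ,   0.        ,   1.        ]]), 'eye': array([ 0.3313084 , -0.72851117,  0.61982726]), 'rotation': array([[ 0.94325419,  0.18299516, -0.2770998 ],
       [-0.33151924,  0.56704458, -0.75402615],
       [ 0.01914481,  0.80310224,  0.5955336 ]])}
spacer_14 [([0.412, -0.321, 0.006], 0.96), ([0.49, -0.318, 0.006], 0.84), ([0.49, -0.214, 0.006], 0.66), ([0.404, -0.22, -0.001], 0.58)]
block_a [([0.612, 0.024, -0.006], 0.77), ([0.626, -0.131, 0.0], 0.57)]
tray [([0.452, -0.267, 0.003], 0.94), ([0.493, -0.32, 0.005], 0.74)]
rest [([0.452, 0.26, -0.004], 0.63)]
tape_measure [([0.543, -0.038, 0.001], 0.82)]
nut_big [([0.547, 0.073, -0.006], 0.61)]
vee_block [([0.76, -0.036, -0.005], 0.85)]
0.8
```

View pics/top0.png

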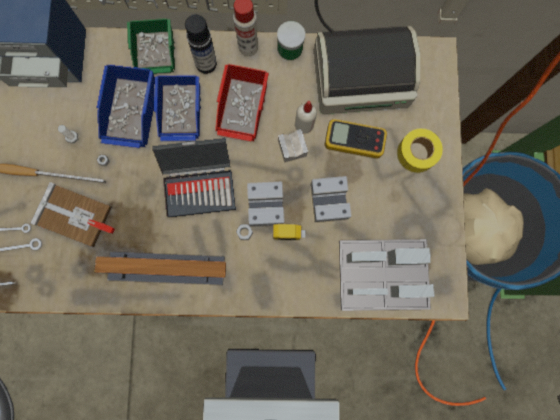

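View pics/side0.png

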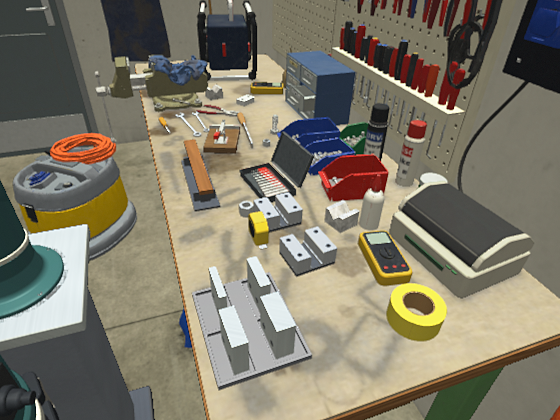

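Top view: the tray, at pixel (385,275), holds four spacers. Two blocks sit at (266,203) and (331,198) with their slots roughly along world y. The rest is at (160,268), the tape at (288,231) and the nut at (244,232). Next I'll measure precisely with the wrist camera.

```bash
cat > h.py <<'E'
from station import *
import numpy as np, cv2
def R(yaw):  # tool down, closing axis y at angle yaw from world x
    y=np.array([np.cos(yaw),np.sin(yaw),0]); z=np.array([0,0,-1.]); return np.c_[np.cross(y,z),y,z]
def cloud(cam="wrist",save=None):
    s=env.sense(); p,d=viewer.read_camera(cam); i=viewer.camera_info(cam); K=i["intrinsics"]
    if save: cv2.imwrite(f"pics/{save}.png",p[:,:,::-1])
    v,u=np.indices(d.shape); c=np.stack([(u-K[0,2])/K[0,0]*d,-(v-K[1,2])/K[1,1]*d,-d],-1)
    if cam=="wrist":
        T=i["T_tool_cam"]; w=(c@T[:3,:3].T+T[:3,3])@s["tcp_rot"].T+s["ee_pos"]
    else: w=c@i["rotation"].T+i["eye"]
    w[d<=0]=np.nan
    return w,p
def rects(w,z0,z1,xy=None,r=9,amin=100):
    m=(w[...,2]>z0)&(w[...,2]<z1)
    if xy is not None: m&=np.hypot(w[...,0]-xy[0],w[...,1]-xy[1])<r
    n,l,st,_=cv2.connectedComponentsWithStats(m.astype(np.uint8),connectivity=4); out=[]
    for k in range(1,n):
        if st[k,4]<amin: continue
        P=w[l==k]; (cx,cy),(a,b),t=cv2.minAreaRect((P[:,:2]*1000).astype(np.float32))
        if a<b: a,b,t=b,a,t+90     # a long side, t its direction
        t=(t+90)%180-90
        if t<0:t+=180
        out.append(dict(c=(round(cx/1000,4),round(cy/1000,4)),L=round(a,1),W=round(b,1),ang=round(t,2),z=round(float(np.median(P[:,2])),4),n=len(P)))
    return out
E
python3 - <<'E'
from h import *
s=env.sense();print(s["tcp_rot"].round(2).tolist())
print(viewer.camera_info("wrist"))
for y in(0,np.pi):
    q=solver.inverse_kinematics([.45,-.27,.33],R(y)); print(q)
    q2=solver.inverse_kinematics([.45,.26,.25],R(y)); print(q2)
E
```

```text
[[0.94, 0.34, -0.0], [0.34, -0.94, -0.0], [-0.0, 0.0, -1.0]]
{'intrinsics': array([[362.80158321,   0.        , 279.35512141],
       [  0.        , 362.80158321, 213.9764696 ],
       [  0.        ,   0.        ,   1.        ]]), 'T_tool_cam': array([[ 5.31764613e-04,  9.67624257e-01,  2.52394561e-01,
         7.13306827e-02],
       [ 9.99998864e-01, -8.70463320e-04,  1.23028568e-03,
         1.51112255e-04],
       [ 1.41015448e-03,  2.52393620e-01, -9.67623621e-01,
        -1.70560069e-01],
       [ 0.00000000e+00,  0.00000000e+00,  0.00000000e+00,
         1.00000000e+00]])}
[ 0.84532539  0.18569914 -0.42176774  1.74182983  0.0802534   1.2310261
  0.40320029]
[ 0.21563759  0.383299   -0.99111669  1.83445175  0.35578676  1.11578509
 -0.90233887]
[ 0.41992698  0.15045876  0.06401895  1.7681314  -0.01019906  1.22332275
 -2.65489492]
[ 0.38783509  0.5589064  -1.30455156  1.82722946  0.57772145  1.2132329
  2.04551846]
```

Run:
```python
from h import *
for n,p in(("tray",[.45,-.26,.30]),("blocks",[.62,-.04,.28]),("rest",[.45,.24,.28])):
    env.reach(p,R(0)); env.pause(.3)
    w,_=cloud(save="w_"+n); np.save(n,w)
    for z in ((.074,.094),(.040,.056),(.06,.08)): print(n,z,*rects(w,*z),sep="\n  ")
print(env.sense()["t"])
```

```text
tray
  (0.074, 0.094)
  {'c': (0.4879, -0.216), 'L': 80.0, 'W': 21.2, 'ang': 92.5, 'z': 0.0842, 'n': 1582}
  {'c': (0.4072, -0.2182), 'L': 79.2, 'W': 14.2, 'ang': 91.89, 'z': 0.0842, 'n': 1082}
  {'c': (0.4906, -0.3176), 'L': 80.6, 'W': 35.1, 'ang': 92.33, 'z': 0.0841, 'n': 2209}
  {'c': (0.4102, -0.3233), 'L': 80.0, 'W': 28.1, 'ang': 92.58, 'z': 0.0841, 'n': 1757}
tray
  (0.04, 0.056)
  {'c': (0.6619, -0.1302), 'L': 84.0, 'W': 37.2, 'ang': 96.47, 'z': 0.048, 'n': 2966}
  {'c': (0.5969, -0.1376), 'L': 83.9, 'W': 35.4, 'ang': 96.85, 'z': 0.0482, 'n': 2721}
  {'c': (0.419, -0.2987), 'L': 51.1, 'W': 22.7, 'ang': 124.72, 'z': 0.0487, 'n': 108}
  {'c': (0.753, -0.358), 'L': 99.7, 'W': 89.2, 'ang': 100.82, 'z': 0.0476, 'n': 3514}
tray
  (0.06, 0.08)
  {'c': (0.4141, -0.2172), 'L': 77.5, 'W': 0.4, 'ang': 91.88, 'z': 0.0704, 'n': 127}
  {'c': (0.4884, -0.2779), 'L': 34.3, 'W': 2.9, 'ang': 6.73, 'z': 0.07, 'n': 119}
  {'c': (0.4224, -0.3181), 'L': 83.1, 'W': 25.5, 'ang': 111.79, 'z': 0.0702, 'n': 184}
blocks
  (0.074, 0.094)
  {'c': (0.7366, 0.1242), 'L': 21.5, 'W': 15.8, 'ang': 64.66, 'z': 0
[... 3113 characters left out ...]
7102, 0.201), 'L': 170.1, 'W': 19.0, 'ang': 98.09, 'z': 0.0482, 'n': 2063}
  {'c': (0.5785, 0.0605), 'L': 32.7, 'W': 12.4, 'ang': 4.73, 'z': 0.0475, 'n': 267}
  {'c': (0.5339, -0.021), 'L': 66.7, 'W': 27.2, 'ang': 61.82, 'z': 0.0535, 'n': 202}
  {'c': (0.5858, -0.0096), 'L': 38.6, 'W': 18.8, 'ang': 1.48, 'z': 0.0479, 'n': 337}
  {'c': (0.6374, -0.0079), 'L': 18.5, 'W': 14.5, 'ang': 8.62, 'z': 0.0475, 'n': 127}
rest
  (0.06, 0.08)
  {'c': (0.4547, 0.2643), 'L': 299.4, 'W': 36.1, 'ang': 88.82, 'z': 0.0703, 'n': 9941}
  {'c': (0.7188, 0.2024), 'L': 170.0, 'W': 21.6, 'ang': 98.12, 'z': 0.0702, 'n': 3035}
  {'c': (0.5458, -0.0237), 'L': 43.8, 'W': 32.3, 'ang': 89.95, 'z': 0.0636, 'n': 728}
5.7417
```

View pics/w_blocks.png

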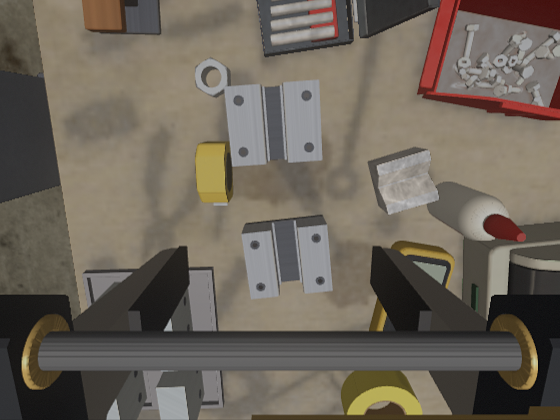

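View pics/w_tray.png

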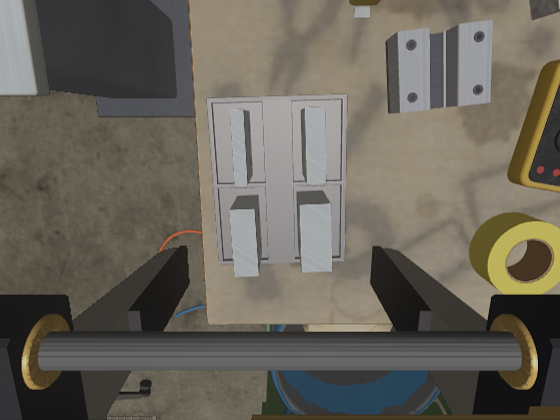

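The wrist view shows block 1 at pixel (273,122) and block 2 at (287,257), slots lengthwise along y. The tray view shows the four spacers: 14 at (240,147), 21 at (315,147), 28 at (245,240) and 35 at (316,237). The slot mouths could be chamfered, so I'll check the depth profile.

Run:
```python
from h import *
for f,a,b in(("blocks",(.6453,.0279),(.584,.0237)),("blocks",(.6622,-.1303),(.5977,-.1376)),("tray",(.6619,-.1302),(.5969,-.1376))):
    w=np.load(f+".npy");a=np.array(a);b=np.array(b);c=(a+b)/2;u=(a-b)/np.linalg.norm(a-b);v=np.array([-u[1],u[0]])
    s=(w[...,:2]-c)@u*1000;t=(w[...,:2]-c)@v*1000;m=(abs(s)<22)&(abs(t)<6)&(w[...,2]>-.01)
    o=np.argsort(s[m]); S=s[m][o];Z=w[...,2][m][o]*1000
    print(f,c,len(S)); print(' '.join(f"{np.median(S[k:k+4]):.1f}:{np.median(Z[k:k+4]):.0f}" for k in range(0,len(S),4)))
```

```text
blocks [0.61465 0.0258 ] 450
-21.8:48 -21.5:48 -21.0:48 -20.7:49 -20.3:48 -19.9:48 -19.5:48 -19.1:48 -18.7:50 -18.4:48 -18.1:48 -17.7:49 -17.4:48 -17.0:48 -16.6:49 -16.2:48 -15.9:48 -15.5:48 -15.2:48 -14.8:48 -14.5:49 -14.1:48 -13.8:47 -13.4:48 -13.0:48 -12.8:47 -12.3:47 -11.9:47 -11.6:46 -11.5:26 -11.4:38 -11.4:28 -11.2:17 -10.7:16 -10.2:16 -9.8:17 -9.5:17 -8.9:16 -8.8:10 -8.3:10 -7.7:11 -7.4:10 -6.7:10 -6.4:10 -5.7:10 -5.4:10 -5.0:10 -4.3:10 -4.0:10 -3.3:11 -3.0:11 -2.7:10 -2.0:10 -1.7:10 -1.2:11 -0.7:11 -0.4:10 0.2:10 0.5:10 0.8:11 1.4:10 1.8:9 2.1:11 2.7:10 3.0:10 3.5:11 4.0:11 4.3:11 4.9:10 5.2:11 5.5:11 6.2:10 6.5:10 7.1:10 7.6:10 7.9:10 8.6:10 8.9:17 9.4:15 9.9:17 10.2:16 10.9:17 11.2:17 11.4:34 11.7:46 12.0:46 12.4:47 12.8:48 13.0:48 13.4:48 13.8:48 14.1:49 14.5:48 14.9:48 15.2:48 15.6:48 16.0:48 16.2:48 16.6:49 17.0:48 17.3:48 17.7:48 18.2:48 18.4:48 19.1:48 19.3:48 19.6:49 20.2:49 20.5:48 20.7:49 21.3:49 21.6:49 21.8:47
blocks [ 0.62995 -0.13395] 336
-21.8:47 -21.3:48 -20.7:48 -20.3:48 -19.6:48 -19.2:48 -18.6:49 -18.1:48 -17.7:49 -17.2:47 -16.9:47 -16.3:47 -15.8:47 -15.4:46
[... 788 characters left out ...]
4:12 2.8:11 3.5:10 4.0:11 4.3:10 4.7:10 5.3:11 5.7:10 6.2:10 6.5:11 6.9:10 7.4:10 7.8:10 8.2:10 8.9:11 9.3:10 9.6:10 10.1:11 10.5:10 11.0:11 11.6:10 11.8:10 12.1:11 12.3:14 12.5:13 12.6:14 12.7:14 12.8:14 12.9:11 13.0:15 13.2:16 13.7:16 14.1:16 14.4:17 14.5:31 14.6:31 14.7:38 14.7:37 14.8:28 14.8:25 14.9:25 14.9:30 15.0:34 15.0:32 15.0:30 15.1:28 15.1:39 15.1:36 15.2:29 15.2:24 15.2:31 15.3:38 15.3:35 15.3:23 15.4:28 15.4:26 15.5:31 15.5:38 15.5:31 15.5:44 15.6:41 15.6:45 15.6:26 15.7:44 15.7:22 15.8:31 15.8:30 15.9:27 15.9:42 16.0:42 16.1:42 16.1:45 16.3:47 16.5:47 16.6:47 16.9:48 17.1:48 17.5:48 18.1:48 18.3:48 18.8:49 19.0:47 19.2:48 19.8:49 20.2:48 20.4:48 21.0:48 21.4:48 21.7:47 21.9:49
```

Run:
```python
import cv2
p=cv2.imread("pics/w_blocks.png"); cv2.imwrite("pics/crop1.png",cv2.resize(p[70:310,215:345],None,fx=2.5,fy=2.5,interpolation=2)[:600])
```

```text
(no output)
```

View pics/crop1.png

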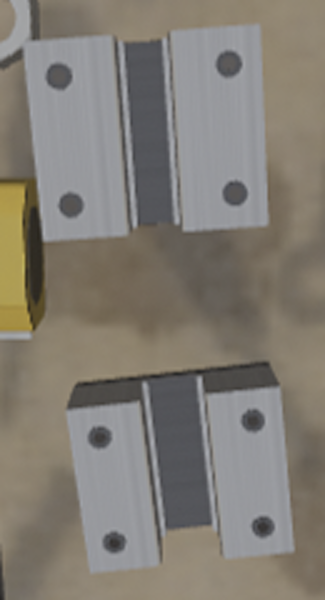

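The profile is clear. Block 1's slot is 22.8 mm wide, which suits spacer 21. Block 2's is 29.8 mm, which suits spacer 28. Both have ledges at 16 mm and only a small chamfer. I'll try spacer 21 first.

```bash
cat >> h.py <<'E'
def yawof(ang): return np.radians(ang-90)
def st(tag=""):
    s=env.sense(); print(tag,"t",round(s["t"],1),"tcp",s["ee_pos"].round(4),"F",np.round(s["wrist_force"],1),"w",round(s["gripper_width"]*1000,1),"g",round(s["grasp_force"],1)); return s
def pick(xy,ang,off=0.,z0=.004,h=.040,sq=35):
    yaw=yawof(ang); o=off*np.array([np.cos(yaw),np.sin(yaw)]); p=np.array(xy)+o
    effector.release(); env.reach([*p,.21],R(yaw)); env.movel([*p,z0+h],rate=.12); st("down")
    effector.grasp(sq); env.pause(.2); st("grip"); env.movel([*p,.24],rate=.12); env.pause(.3); st("lift")
def held():  # held plate top in tool frame
    s=env.sense(); w,_=cloud(); q=(w-s["ee_pos"])@s["tcp_rot"]
    r=rects(np.stack([q[...,0],q[...,1],-q[...,2]],-1),.034,.046,(0,0),.06); print("held",r); return r
def block(c0):  # measure block near c0 with the wrist camera from where it is now
    w,_=cloud(); r=[x for x in rects(w,.044,.052,c0,.085,500) if 80<x["L"]<89 and x["W"]<45]
    print(r)
    if len(r)!=2: return None
    a,b=r; return np.add(a["c"],b["c"])/2,(a["ang"]+b["ang"])/2
def lower(xy,yaw,z_from,z_to,h=.040,fmax=12,step=.003):
    """descend with the plate's underside from z_from to z_to; stops on contact"""
    f0=env.sense()["wrist_force"].copy(); z=z_from
    while z>z_to+1e-6:
        z=max(z-step,z_to); env.movel([*xy,z+h],rate=.06); env.pause(.05)
        f=env.sense()["wrist_force"]-f0
        if np.linalg.norm(f)>fmax: print("contact at",round(z,4),f.round(1)); return z
    print("down",z,f.round(1)); return z
E
python3 - <<'E'
from h import *
pick((.4879,-.216),92.5); held()
env.reach([.6147,-.04,.26],R(yawof(93.9))); env.pause(.3)
print(block((.6147,.0258))); held(); st()
E
```

```text
down t 9.2 tcp [ 0.4884 -0.2162  0.0447] F [-0.5 -0.3  0.3] w 92.1 g 0.0
grip t 10.4 tcp [ 0.4878 -0.216   0.044 ] F [ 0.3 -0.6 -1.1] w 20.9 g 35.0
lift t 12.5 tcp [ 0.4878 -0.2159  0.2398] F [ 0.2 -0.3 -3. ] w 20.7 g 35.0
held [{'c': (0.0137, 0.0007), 'L': 53.0, 'W': 46.1, 'ang': 35.16, 'z': 0.0403, 'n': 7871}, {'c': (-0.0353, 0.0008), 'L': 21.1, 'W': 11.4, 'ang': 92.14, 'z': 0.0403, 'n': 992}]
[{'c': (0.5836, 0.0239), 'L': 83.7, 'W': 38.5, 'ang': 93.54, 'z': 0.0484, 'n': 3207}, {'c': (0.6455, 0.0281), 'L': 83.9, 'W': 38.5, 'ang': 94.39, 'z': 0.0483, 'n': 3220}]
(array([0.61455, 0.026  ]), 93.965)
held [{'c': (0.0134, 0.0004), 'L': 53.8, 'W': 46.1, 'ang': 145.69, 'z': 0.0403, 'n': 7861}, {'c': (-0.035, 0.0008), 'L': 21.0, 'W': 11.0, 'ang': 91.1, 'z': 0.0402, 'n': 994}]
 t 13.9 tcp [ 0.6145 -0.0409  0.2601] F [-0.3  0.  -3.9] w 20.5 g 35.0
```

Run:
```python
from h import *
xy=np.array([.61455-.0006,.026]); yaw=yawof(93.95)
env.reach([*xy,.13],R(yaw)); env.pause(.2)
z=lower(xy,yaw,.070,.0165); st()
p,_=viewer.read_camera("side"); cv2.imwrite("pics/s1.png",cv2.resize(p[130:330,180:380,::-1],None,fx=2.5,fy=2.5))
```

```text
down 0.0165 [-0.4 -1.3 -0.5]
 t 20.4 tcp [0.6139 0.026  0.0564] F [-0.4 -0.4 -3.2] w 20.8 g 35.0
```

View pics/s1.png

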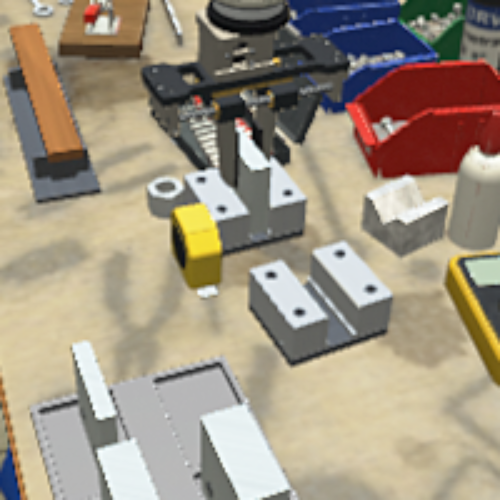

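The spacer slid freely into block 1's slot; it shows upright at crop pixel (255,195). Next I'll seat it, release, verify, and re-measure block 2.

Run:
```python
from h import *
xy=env.sense()["ee_pos"][:2].copy(); yaw=yawof(93.95)
lower(xy,yaw,.0165,.0145,fmax=4,step=.0005)
effector.release(); st("rel"); env.movel([*xy,.20],rate=.12)
env.reach([.62,-.04,.28],R(0)); env.pause(.3)
w,_=cloud()
print(*rects(w,.086,.106,(.6147,.0258),.08),*rects(w,.074,.086,(.6147,.0258),.08),sep="\n")
print(block((.6147,.0258))); print(block((.630,-.134)))
m=[r for r in rects(w,.044,.052) if r["L"]<90 and r["W"]<45]; print(*m,sep="\n"); st()
```

```text
contact at 0.0155 [-2.  -1.7  6.7]
rel t 22.1 tcp [0.614  0.026  0.0555] F [-0.4 -0.3 -0.5] w 91.5 g 0.0
{'c': (0.6143, 0.0259), 'L': 80.0, 'W': 21.0, 'ang': 93.98, 'z': 0.0963, 'n': 1910}
[{'c': (0.6453, 0.0279), 'L': 84.0, 'W': 38.7, 'ang': 93.84, 'z': 0.0483, 'n': 2889}, {'c': (0.5831, 0.0236), 'L': 84.2, 'W': 37.0, 'ang': 93.94, 'z': 0.0484, 'n': 2744}]
(array([0.6142 , 0.02575]), 93.89)
[{'c': (0.6622, -0.1303), 'L': 84.9, 'W': 35.1, 'ang': 96.54, 'z': 0.048, 'n': 1991}, {'c': (0.5976, -0.1376), 'L': 85.0, 'W': 35.4, 'ang': 96.47, 'z': 0.0481, 'n': 1978}]
(array([ 0.6299 , -0.13395]), 96.505)
{'c': (0.7235, 0.135), 'L': 26.7, 'W': 4.5, 'ang': 96.1, 'z': 0.0479, 'n': 159}
{'c': (0.7824, 0.1062), 'L': 87.1, 'W': 14.4, 'ang': 79.97, 'z': 0.0457, 'n': 1169}
{'c': (0.8581, 0.1412), 'L': 84.9, 'W': 1.8, 'ang': 169.98, 'z': 0.048, 'n': 268}
{'c': (0.6453, 0.028), 'L': 84.2, 'W': 38.7, 'ang': 94.05, 'z': 0.0483, 'n': 2896}
{'c': (0.583, 0.0237), 'L': 84.1, 'W': 37.1, 'ang': 94.11, 'z': 0.0484, 'n': 2748}
{'c': (0.7585, -0.0164), 'L': 60.0, 'W': 14.3, 'ang': 18.23, 'z': 0.0451, 'n': 572}
{'c': (0.547, -0.0468), 'L': 31.0, 'W': 28.7, 'ang': 176.29, 'z': 0.0491, 'n': 127}
{'c': (0.8158, -0.0604), 'L': 46.8, 'W': 16.9, 'ang': 60.73, 'z': 0.0482, 'n': 136}
{'c': (0.7722, -0.0608), 'L': 60.1, 'W': 13.4, 'ang': 17.83, 'z': 0.0451, 'n': 502}
{'c': (0.6622, -0.1302), 'L': 85.0, 'W': 35.1, 'ang': 96.58, 'z': 0.0481, 'n': 1994}
{'c': (0.5977, -0.1376), 'L': 84.7, 'W': 35.2, 'ang': 96.46, 'z': 0.0481, 'n': 1975}
{'c': (0.4243, -0.3257), 'L': 68.2, 'W': 1.8, 'ang': 92.32, 'z': 0.0482, 'n': 137}
 t 24.4 tcp [ 0.6199 -0.0395  0.2796] F [-0.4 -0.3 -0.3] w 92.1 g 0.0
```

Run:
```python
from h import *
pick((.4096,-.3233),92.5,off=-.006); held()
env.reach([.63,-.20,.26],R(yawof(96.5))); env.pause(.3)
print(block((.63,-.134))); held(); st()
```

```text
down t 27.6 tcp [ 0.4041 -0.3239  0.0447] F [0.3 0.7 0.9] w 91.8 g 0.0
grip t 28.7 tcp [ 0.4046 -0.3237  0.0444] F [3.9 0.1 2.6] w 27.6 g 35.0
lift t 30.8 tcp [ 0.4036 -0.3235  0.2398] F [ 0.2 -0.1 -1.8] w 27.9 g 35.0
held [{'c': (0.0135, 0.0008), 'L': 57.3, 'W': 51.9, 'ang': 35.17, 'z': 0.04, 'n': 10159}, {'c': (-0.0355, 0.0008), 'L': 27.9, 'W': 11.2, 'ang': 90.82, 'z': 0.0398, 'n': 1310}]
[{'c': (0.5973, -0.1375), 'L': 83.0, 'W': 35.1, 'ang': 96.2, 'z': 0.0483, 'n': 2896}, {'c': (0.662, -0.1303), 'L': 82.8, 'W': 35.3, 'ang': 96.25, 'z': 0.0483, 'n': 2896}]
(array([ 0.62965, -0.1339 ]), 96.225)
held [{'c': (0.0134, 0.0006), 'L': 57.3, 'W': 51.9, 'ang': 144.08, 'z': 0.0399, 'n': 10144}, {'c': (-0.0353, 0.0007), 'L': 27.9, 'W': 11.7, 'ang': 89.67, 'z': 0.0397, 'n': 1310}]
 t 32.3 tcp [ 0.6297 -0.2007  0.2602] F [ 0.   0.8 -2.9] w 27.6 g 35.0
```

Run:
```python
from h import *
xy=np.array([.62975-.0006,-.1339]); yaw=yawof(96.45)
env.reach([*xy,.13],R(yaw)); env.pause(.2)
z=lower(xy,yaw,.070,.0165); st()
if z<.017:
    lower(xy,yaw,.0165,.0140,fmax=4,step=.0005)
    effector.release(); st("rel"); env.movel([*xy,.20],rate=.12)
    env.reach([.62,-.04,.28],R(0)); env.pause(.3)
    w,_=cloud()
    for c in((.6147,.0258),(.63,-.134)):
        print(*rects(w,.086,.106,c,.08),sep="\n"); print(block(c))
    st()
```

```text
down 0.0165 [-0.4 -0.3  0.8]
 t 38.8 tcp [ 0.6292 -0.1339  0.0565] F [-0.1 -0.6 -2.6] w 27.8 g 35.0
contact at 0.016 [-1.5  0.6  5. ]
rel t 40.1 tcp [ 0.6291 -0.1339  0.056 ] F [ 0.  -0.4 -0.2] w 91.9 g 0.0
{'c': (0.6231, 0.0453), 'L': 79.8, 'W': 21.0, 'ang': 94.13, 'z': 0.0964, 'n': 2009}
[{'c': (0.6545, 0.0472), 'L': 84.0, 'W': 38.1, 'ang': 94.11, 'z': 0.0484, 'n': 2958}, {'c': (0.5927, 0.0428), 'L': 84.1, 'W': 38.3, 'ang': 94.07, 'z': 0.0484, 'n': 2972}]
(array([0.6236, 0.045 ]), 94.09)
{'c': (0.6298, -0.1337), 'L': 81.0, 'W': 28.0, 'ang': 96.47, 'z': 0.0961, 'n': 1926}
[{'c': (0.5965, -0.1377), 'L': 85.3, 'W': 34.7, 'ang': 94.92, 'z': 0.0482, 'n': 1867}]
None
 t 42.5 tcp [ 0.6199 -0.0405  0.2795] F [-0.3 -0.4  0.7] w 91.9 g 0.0
```

Block 1 was knocked about 2 cm, the disturbance the task warned of. Its spacer is still seated at 96 mm and centred, and spacer 28 is seated too. The 35 and 14 now go to the rest.

Run:
```python
from h import *
a=np.radians(88.82); c=np.array([.4547-.0006,.2643]); u=np.array([np.cos(a),np.sin(a)]); yaw=yawof(88.82)
for src,ang,d in(((.4900,-.3176),92.4,.06),((.4066,-.2182),92.2,-.06)):
    pick(src,ang); held(); xy=c+d*u
    env.reach([.45,.10,.26],R(yaw)); env.reach([*xy,.20],R(yaw)); env.pause(.2)
    z=lower(xy,yaw,.160-.005,.0755,step=.01); z=lower(xy,yaw,z,.068,fmax=4,step=.0005); st()
    if not .0685<z<.0725: print("BAD",z); break
    env.pause(.2); effector.release(); env.pause(.3); st("rel"); env.movel([*xy,.22],rate=.12)
env.reach([.45,.24,.30],R(0)); env.pause(.3); w,_=cloud(save="w_rest2")
print(*rects(w,.140,.160),*rects(w,.06,.08),sep="\n"); st()
env.reach([.62,-.04,.28],R(0)); env.pause(.3); w,_=cloud()
for c in((.6236,.045),(.63,-.134)): print(*rects(w,.086,.106,c,.08),*rects(w,.044,.052,c,.085),sep="\n")
st()
```

```text
down t 45.4 tcp [ 0.4905 -0.3179  0.0448] F [ 0.1 -0.6 -0.1] w 92.1 g 0.0
grip t 46.5 tcp [ 0.4901 -0.3176  0.044 ] F [ 0.9  0.  -0.6] w 35.0 g 35.0
lift t 48.6 tcp [ 0.49   -0.3175  0.2398] F [-0.5  0.1 -4.3] w 34.4 g 35.0
held [{'c': (0.0136, 0.0007), 'L': 66.2, 'W': 52.0, 'ang': 89.3, 'z': 0.0403, 'n': 12444}, {'c': (-0.0353, 0.0007), 'L': 35.0, 'W': 11.7, 'ang': 90.61, 'z': 0.0403, 'n': 1722}]
down 0.0755 [0.1 0.6 0.8]
contact at 0.0695 [-1.5 -1.8  6.6]
 t 57.9 tcp [0.4553 0.3243 0.11  ] F [-1.5 -1.6  2.7] w 34.8 g 35.0
rel t 59.4 tcp [0.4553 0.3243 0.1095] F [-0.7 -1.2  0.8] w 92.0 g 0.0
down t 64.2 tcp [ 0.407  -0.2184  0.0445] F [-0.2  1.   0.9] w 91.8 g 0.0
grip t 65.5 tcp [ 0.4066 -0.2182  0.044 ] F [ 0.6  0.1 -0.2] w 13.9 g 35.0
lift t 67.6 tcp [ 0.4066 -0.2181  0.2398] F [ 0.1  0.4 -1.7] w 13.7 g 35.0
held [{'c': (0.0137, 0.0007), 'L': 49.3, 'W': 40.5, 'ang': 35.38, 'z': 0.0403, 'n': 5557}, {'c': (-0.0352, 0.0005), 'L': 13.8, 'W': 10.8, 'ang': 92.04, 'z': 0.0402, 'n': 654}]
down 0.0755 [-0.5  0.9  0.7]
contact at 0.0695 [-1.  -2.7  7.6]
 t 76.2 tcp [0.453  0.2044 0.11  ] F
[... 546 characters left out ...]
'L': 41.1, 'W': 32.4, 'ang': 89.32, 'z': 0.0636, 'n': 639}
 t 79.8 tcp [0.4499 0.2394 0.2992] F [-0.4  0.3  0. ] w 92.2 g 0.0
{'c': (0.6231, 0.0453), 'L': 79.8, 'W': 21.0, 'ang': 94.11, 'z': 0.0963, 'n': 1982}
{'c': (0.6544, 0.0472), 'L': 84.2, 'W': 37.9, 'ang': 94.02, 'z': 0.0483, 'n': 2931}
{'c': (0.5926, 0.0428), 'L': 84.1, 'W': 38.3, 'ang': 94.11, 'z': 0.0484, 'n': 2941}
{'c': (0.6298, -0.1338), 'L': 81.0, 'W': 28.0, 'ang': 96.55, 'z': 0.096, 'n': 1894}
{'c': (0.6622, -0.1304), 'L': 85.6, 'W': 35.1, 'ang': 96.51, 'z': 0.048, 'n': 1982}
{'c': (0.6116, -0.1358), 'L': 85.0, 'W': 63.4, 'ang': 96.33, 'z': 0.0482, 'n': 1907}
 t 81.4 tcp [ 0.6199 -0.0393  0.2802] F [ 0.3 -0.3 -0.1] w 91.9 g 0.0
```

Run:
```python
from h import *
p,_=viewer.read_camera("side"); cv2.imwrite("pics/end.png",p[:,:,::-1])
print(workorder.finish_job())
```

```text
the job is handed in; nothing more can be done
None
```

The job is handed in: spacer 21 is seated in the block nearer the rest and spacer 28 in the one nearer the tray, both down on the ledges and lengthwise centred by the last camera check, with 35 and 14 standing on the rest; I matched spacers to slots from measured slot widths, so only those two were tried.

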